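# Set the drive collar on the shaft flat

### The arm

A 6-joint arm with a two-finger parallel gripper is mounted at the origin on a cart in front of the work surface, level with it; the furniture and walls round the work are solid. World frame = base frame: x ahead of the robot, y to its left, z up, the work surface at z = 0. Lengths are in mm, angles in rad, forces in N, time in s.
With the tool pointing down it reaches from about 300 to 1000 mm from the base axis. Payload 5.1 kg.
Tool frame: the origin (TCP) lies midway between the tips of the shut fingers; the grasp point (between the pads) lies 19 mm behind it; z points along the fingers, y is the direction in which the jaws open and shut (so a half turn about z gives the same grasp; the last joint's range is limited). The gripper opens to 95 mm and grips with 3 to 60 N. Pads are 20 mm wide; open, the fingers measure 119 mm over their backs; the gripper's body (75 mm by 180 mm) begins 59 mm behind the grasp point.
Start: joints at [-1.394, 0.124, 1.65, -0, 1.367, -0.083], TCP at [166.944, -628.183, 214.656] pointing down, gripper open.
Joint ranges: [-2.61, 2.61], [-1.02, 2.33], [0.03, 2.71], [-1.35, 4.49], [0.32, 2.68], [-2.91, 2.91]. Speed limits (rad/s): [2.57, 2.57, 3.14, 3.14, 3.14, 3.14].

### API

Orientations are given as [roll, pitch, yaw] about the fixed x, y, z axes, in that order (R = Rz(yaw) Ry(pitch) Rx(roll)).
In Python, from rig import bot, viewer, sign_off gives the robot as it stands.
- The arm moves only by the tool servo_tool, never from a script. Its argument "rows" is a list of rows, each an object of numbers: "dx", "dy", "dz": the shift along the tool's x, y, z as a fraction of full scale; "yaw": the turn about the tool's z as a fraction of full scale; "gripper": the closure, from -1 (fully open) to 1 (shut), so that 0 is half open. In form: [{"dx": .., "dy": .., "dz": .., "yaw": .., "gripper": ..}, ...]. A call has 1 to 10 rows; each row is the pose to reach, as a shift and turn from the pose commanded when the call began, along the tool's axes at that moment; what a row does not reach only later rows make up. Full scale, the value 1, is 150 mm for a shift and 45 degrees for a turn. A row lasts 1/10 s, in which the tool goes at most 50 mm and 8.59 degrees, less where a joint would pass 70% of its speed; a pose out of reach is approached as far as the arm can. A call with a number of a shift or a turn outside -1 to 1 is refused whole. A call with a gripper value outside its range is refused whole. The fingers move at their own pace and stop on an object; "grip_force" is the grip in N (left out, the last holds). Time passes only in rows, so rows that repeat a pose let the fingers close. It gives the time, the measured TCP pose, the force and the opening at its end, in the units of the state.
- bot.get_state(): the state, without advancing time (a new reading comes with each control period).
- viewer.capture(name): name is "scene" or "top" or "wrist"; returns a dict with "frame" (384x512x3 uint8, blue, green, red), "fx", "fy", "cx", "cy" (pixels), "D" ([k1, k2, p1, p2, k3] as OpenCV has them; the pictures are not rectified), "R" (3x3) and "t" (3): a world point X has camera coordinates R X + t; the wrist camera has in their place "mount" (4x4, takes a point from camera to tool coordinates, whose origin is the TCP and whose axes are the flange's). Camera axes: x right, y down, z forward; pixel columns grow to the right and rows downward; lengths in mm; the calibration is good to about 2 mm. A picture is of the moment at which its call begins: read the wrist's pose just before it. There is no depth.
- sign_off(): hands the job in, once; it reports no verdict.
The state is a dict: "clock": time; "q": joint angles; "dq": joint speeds; "tau": joint torques, N m; "tcp_pos": TCP position; "eef_rot": TCP orientation; "ft_force": force on the tool from outside, world axes, zero at the start; "ft_torque": the same for the moment, N m; "grip_width": finger opening in mm.
Only numpy, scipy, OpenCV 4.12 (cv2) and the standard library are available. Lean on these libraries where they do the work, as an engineer would, in place of code of your own. Each camera call takes 0.05 s, during which the arm holds its last target. There are 200 camera calls.

### The job

First turn the mixer drive's bare output shaft until its flat faces the front (the side with the two small ribs, away from the motor). Then put the collar with the set screw upright over the shaft, screw to the front, and lower it until the shaft end stands out above it. Finish still holding it there, clear of the drive's body and pushed gently towards the motor so that the screw tip bears on the flat; leave the plain ring and the beaker alone.

Things in the scene. Friction and masses are not known exactly. Their poses are not given: they have to be found in the camera images.
- drive: Fixed mixer drive. Origin: on the table under the shaft axis, z up. Its -x is the front, +x points to the white motor (62 mm wide, top 80 mm above the table, 52 to 162 mm behind the axis). Grey gear head 104 x 92 mm round the axis, top at 50 mm; two ribs on its front edge, 15 mm apart, 5 mm high. Base plate 112 mm wide, from 64 mm in front of the axis to 171 mm behind.
- boss_top (a point): Centre of the top of the round steel bearing boss (46 mm diameter), on the shaft axis 56 mm above the table. The shaft comes out of it upwards. Axes as the drive's.
- shaft (a joint): Angle of the vertical shaft (rad): 0 with its flat facing the drive's front (-x), growing anticlockwise seen from above; starts at 0.6 to 1.4. Turns endlessly, friction 0.06 Nm, stays where left. A 20 mm steel bar, 60 mm out of the boss; one flat 4 mm deep (16 mm wide, 16 mm from flat to far side) from 12 mm above the boss to the end; last 2 mm chamfered.
- shaft_end (a point): Centre of the shaft's upper end, 116 mm above the table. Its axes turn with the shaft; -x is the flat's outward normal.
- collar: Loose steel collar, 42 mm diameter, 30 mm high, 0.18 kg, upright on the table. Origin: on its axis at the underside, z up. Through bore 23 mm. Grip it by two parallel spanner flats, 36 mm apart, facing its +y and -y. A dark set screw at mid-height points along its -x; inside, its 5 mm thick tip blocks the bore, so the collar passes the shaft only with the screw at the flat (within about 0.3 rad).
- collar_top (a point): Centre of the collar's top face, 30 mm above its underside.
- screw_head (a point): Outer end of the set screw's head (9.6 mm diameter), 28.5 mm from the collar's axis along the collar's -x, 15 mm above its underside.
- screw_tip (a point): Inner end of the set screw inside the bore, 7.2 mm from the collar's axis along the collar's -x, 15 mm above its underside. With the collar centred on the shaft it stands 1.2 mm off the flat.
- spacer: Bystander: loose plain steel ring, 42 mm diameter, 20 mm high, without a screw. Origin at its underside on the axis. Stands beside the collar (either may be the one farther left); leave it alone.
- beaker: Bystander: loose small clear beaker, 52 mm diameter, 69 mm high. Origin at its underside. Leave it alone.
- flat_ahead (a point): A point in the air straight out from the flat: 50 mm from the shaft axis along the flat's outward normal, 36 mm above the boss (the flat itself is 6 mm from the axis). It turns with the shaft; its -x is the outward normal.
Not all that is in view belongs to the job. What is shaped like the collar but purple is not meant.

How it is judged:
By the outcome, as a careful person would: the job done as asked, in the order asked, and still so for the second after the job is handed in, while the arm keeps its last pose, push and grip.
It also fails if it takes over 51 s, if anything falls off the work surface, if the arm or the gripper's body presses on something with over 40 N, if the wrist force passes 120 N, or if a joint passes its speed limit or range.

## Working session

There is one attempt and no reset: what is moved stays moved. The work goes in short steps, Python scripts to look and compute and a tool call to move; the robot and the scene stay as the last step left them, time stands still between calls to the robot, and variables do not carry over. Pictures are saved under pics/ and viewed, about 8 in all and at most 12, crops included, and the job is handed in when it is done.

Besides the shell and the picture viewer there is one more tool, called after ">>>" as name(argument=value, ...), one argument or row to a line, values as JSON. servo_tool: Moves the arm, as the interface text tells. Its arguments: {"type":"object","properties":{"rows":{"type":"array","items":{"type":"object","properties":{"dx":{"type":"number","minimum":-1,"maximum":1},"dy":{"type":"number","minimum":-1,"maximum":1},"dz":{"type":"number","minimum":-1,"maximum":1},"yaw":{"type":"number","minimum":-1,"maximum":1},"gripper":{"type":"number"}}}},"grip_force":{"type":"number"}},"required":["rows"]}

```bash
ls; mkdir -p pics; python3 - <<'E'
from rig import bot, viewer
import cv2,numpy as np,pickle
s=bot.get_state();print(s)
C={}
for n in("scene","top","wrist"):
    c=viewer.capture(n);C[n]=c
    print(n,{k:(np.round(v,4).tolist() if k!='frame' else v.shape) for k,v in c.items()})
    cv2.imwrite(f"pics/{n}0.png",c["frame"])
pickle.dump((s,C),open("c0.pkl","wb"))
cv2.imwrite("pics/both0.png",np.hstack([cv2.resize(C[n]["frame"],(400,300)) for n in("scene","top")]))
E
```

```text
pics
{'clock': 0.0, 'q': array([-1.39360598e+00,  1.24514482e-01,  1.65167943e+00,  3.81678313e-05,
        1.36752321e+00, -8.26059184e-02]), 'dq': array([-2.14968781e-04,  6.17622881e-04,  1.81893278e-04,  5.31872979e-04,
        3.82879185e-04, -5.32693529e-05]), 'tau': array([-1.65402987e-03, -4.17600703e+01, -3.59932637e+01,  7.74236955e-02,
        4.93774039e-02, -1.71953175e-04]), 'tcp_pos': array([ 166.83748052, -627.5471565 ,  213.37779576]), 'eef_rot': array([-3.13947851e+00, -2.12532189e-04,  2.59788294e-01]), 'ft_force': array([-0.24853217, -0.36995318, -0.5053336 ]), 'ft_torque': array([ 0.04361326, -0.00488366, -0.00600357]), 'grip_width': 95.42569929225617}
scene {'frame': (384, 512, 3), 'fx': 385.9905, 'fy': 385.9905, 'cx': 255.622, 'cy': 191.0326, 'D': [0.0176, 0.0, 0.0, 0.0, 0.0], 'R': [[-0.7013, -0.7126, -0.0199], [-0.4347, 0.4496, -0.7803], [0.565, -0.5386, -0.6251]], 't': [385.206, 242.4794, 751.9804]}
top {'frame': (384, 512, 3), 'fx': 436.6478, 'fy': 436.6478, 'cx': 250.616, 'cy': 197.6851, 'D': [-0.0492, 0.0, 0.0, 0.0, 0.0], 'R': [[0.0212, -0.9998, -0.0058], [-0.9944, -0.0205, -0.1037], [0.1035, 0.008, -0.9946]], 't': [40.73, 514.776, 1159.439]}
wrist {'frame': (384, 512, 3), 'fx': 272.8025, 'fy': 272.8025, 'cx': 251.6168, 'cy': 192.9037, 'D': [-0.0599, 0.0, 0.0, 0.0, 0.0], 'mount': [[0.001, -0.9706, -0.2409, 68.0518], [1.0, 0.001, -0.0002, -0.7674], [0.0004, -0.2409, 0.9706, -170.1836], [0.0, 0.0, 0.0, 1.0]]}
```

View pics/scene0.png

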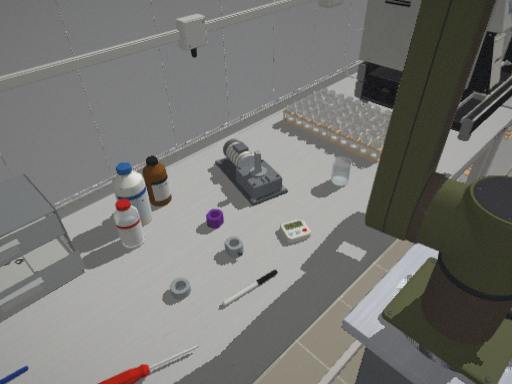

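View pics/top0.png

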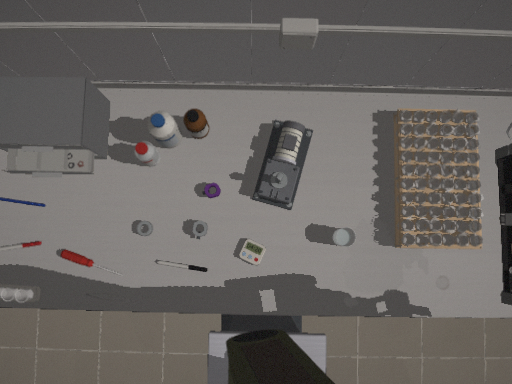

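Scene view: drive at about (250,175), purple decoy (215,218), collar with a dark dot (234,245), plain ring (180,288), beaker (341,171). Top view: drive shaft about (279,180), purple (212,190), collar candidate (200,229), ring candidate (145,228), beaker (342,237). Lookalikes for the collar are the purple one, the ring and the beaker. I'll check in a close crop.

```bash
python3 - <<'E'
import cv2,numpy as np,pickle
s,C=pickle.load(open("c0.pkl","rb"))
def crop(n,u,v,w,h,W=400,H=300):
    f=C[n]["frame"][v-h//2:v+h//2,u-w//2:u+w//2]; return cv2.resize(f,(W,H),interpolation=cv2.INTER_CUBIC)
a=np.vstack([np.hstack([crop("top",176,222,100,76),crop("top",284,170,100,76)]),np.hstack([crop("scene",210,262,100,76),crop("scene",250,172,100,76)])])
cv2.imwrite("pics/crops0.png",a)
E
```

```text
(no output)
```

View pics/crops0.png

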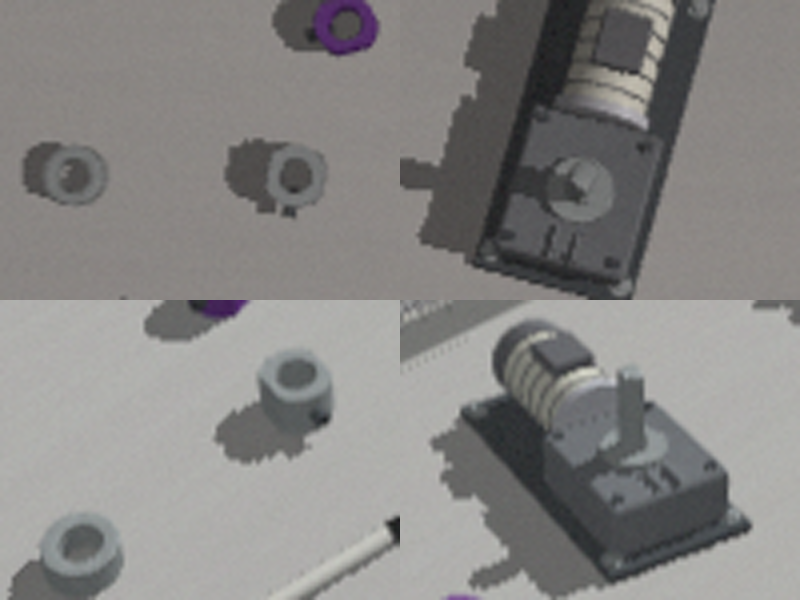

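```bash
cat > h.py <<'E'
import numpy as np,cv2
from scipy.spatial.transform import Rotation as Ro
def cam(c,s=None):
    """R,t world->camera"""
    if "mount" in c:
        T=np.eye(4);T[:3,:3]=Ro.from_euler('xyz',s["eef_rot"]).as_matrix();T[:3,3]=s["tcp_pos"]
        M=np.linalg.inv(T@np.array(c["mount"]));return M[:3,:3],M[:3,3]
    return np.array(c["R"]),np.array(c["t"])
def K(c): return np.array([[c["fx"],0,c["cx"]],[0,c["fy"],c["cy"]],[0,0,1]])
def ray(c,uv,s=None):
    R,t=cam(c,s);p=cv2.undistortPoints(np.array([[uv]],float),K(c),np.array(c["D"]))[0,0]
    return -R.T@t, R.T@np.array([p[0],p[1],1])
def onz(c,uv,z,s=None):
    o,d=ray(c,uv,s);return o+d*(z-o[2])/d[2]
def proj(c,X,s=None):
    R,t=cam(c,s);return cv2.projectPoints(np.array(X,float).reshape(-1,3),cv2.Rodrigues(R)[0],t,K(c),np.array(c["D"]))[0][:,0]
def tooldelta(s,X):
    return Ro.from_euler('xyz',s["eef_rot"]).as_matrix().T@(np.array(X)-s["tcp_pos"])
E
python3 - <<'E'
from h import *
import pickle
s,C=pickle.load(open("c0.pkl","rb"));c=C["top"]
o=lambda u,v,W0,H0:(u/4+W0,v/4+H0)
def P(name,uv,z): print(name,np.round(uv,1),np.round(onz(c,uv,z),1))
P("collar top",o(297,176,126,184),30)
P("screw",o(289,211,126,184),15)
P("spacer",o(76,175,126,184),20)
P("boss",o(580-400,190,234,132),56)
P("pl",o(475-400,262,234,132),5);P("pr",o(632-400,297,234,132),5)
P("rib1",o(547-400,243,234,132),53);P("rib2",o(570-400,250,234,132),53)
P("beaker",(342,237),35);P("purple",(212,190),30)
E
```

```text
collar top [200.2 228. ] [428.6 185.4  30. ]
screw [198.2 236.8] [405.2 191.9  15. ]
spacer [145.  227.8] [426.2 337.6  20. ]
boss [279.  179.5] [561.  -23.3  56. ]
pl [252.8 197.5] [516.7  45.7   5. ]
pr [292.  206.2] [494.7 -63.1   5. ]
rib1 [270.8 192.8] [525.4  -2.   53. ]
rib2 [276.5 194.5] [521.  -17.4  53. ]
beaker [342 237] [ 412.2 -195.4   35. ]
purple [212 190] [532.3 156.8  30. ]
```

Drive's shaft axis is about (561,-23) with drive yaw about -0.2, and the collar is about (428,185) with yaw about -0.27. The collar is the steel piece at top (200,229): its dark screw is at (198,237) and shows in both views. The ring at (145,228) has no screw. Next I go over the shaft.

>>> servo_tool(
  rows=[
    {"dx": 1, "dy": -0.9, "dz": 0, "yaw": -0.9, "gripper": -1},
    {"dx": 1, "dy": -0.9, "dz": 0, "yaw": -0.9, "gripper": -1},
    {"dx": 1, "dy": -0.9, "dz": 0, "yaw": -0.9, "gripper": -1},
    {"dx": 1, "dy": -0.9, "dz": 0, "yaw": -0.9, "gripper": -1},
    {"dx": 1, "dy": -0.9, "dz": 0, "yaw": -0.9, "gripper": -1},
  ],
)

```text
clock: 0.65
tcp_pos: [279.5, -455.0, 214.2]
eef_rot: [-3.141, -0.002, 0.977]
ft_force: [0.0, -0.0, 0.4]
grip_width: 95.1
```

>>> servo_tool(
  rows=[
    {"dx": 1, "dy": 0, "dz": 0, "yaw": -0.55},
    {"dx": 1, "dy": 0, "dz": 0, "yaw": -0.55},
    {"dx": 1, "dy": 0, "dz": 0, "yaw": -0.55},
  ],
)

```text
schema error: expected keys dx, dy, dz, yaw, gripper
```

>>> servo_tool(
  rows=[
    {"dx": 1, "dy": 0, "dz": 0, "yaw": -0.55, "gripper": -1},
    {"dx": 1, "dy": 0, "dz": 0, "yaw": -0.55, "gripper": -1},
    {"dx": 1, "dy": 0, "dz": 0, "yaw": -0.55, "gripper": -1},
  ],
)

```text
clock: 0.95
tcp_pos: [362.9, -334.1, 214.4]
eef_rot: [3.142, -0.0, 1.403]
ft_force: [0.8, -0.1, -0.9]
grip_width: 95.3
```

>>> servo_tool(
  rows=[
    {"dx": 1, "dy": 0.9, "dz": 0, "yaw": -0.75, "gripper": -1},
    {"dx": 1, "dy": 0.9, "dz": 0, "yaw": -0.75, "gripper": -1},
    {"dx": 1, "dy": 0.9, "dz": 0, "yaw": -0.75, "gripper": -1},
    {"dx": 1, "dy": 0.9, "dz": 0, "yaw": -0.75, "gripper": -1},
    {"dx": 1, "dy": 0.9, "dz": 0, "yaw": -0.75, "gripper": -1},
  ],
)

```text
clock: 1.45
tcp_pos: [524.1, -207.4, 214.2]
eef_rot: [3.141, -0.001, 1.996]
ft_force: [-0.2, 0.2, -0.6]
grip_width: 95.0
```

>>> servo_tool(
  rows=[
    {"dx": 1, "dy": 0.73, "dz": 0.1, "yaw": 0, "gripper": -1},
    {"dx": 1, "dy": 0.73, "dz": 0.1, "yaw": 0, "gripper": -1},
    {"dx": 1, "dy": 0.73, "dz": 0.1, "yaw": 0, "gripper": -1},
    {"dx": 1, "dy": 0.73, "dz": 0.1, "yaw": 0, "gripper": -1},
    {"dx": 1, "dy": 0.73, "dz": 0.1, "yaw": 0, "gripper": -1},
  ],
)

```text
clock: 1.95
tcp_pos: [560.1, -26.5, 198.7]
eef_rot: [-3.141, -0.001, 1.992]
ft_force: [0.5, -1.0, -0.2]
grip_width: 95.2
```

```bash
python3 - <<'E'
from rig import bot, viewer
from h import *
import pickle
s=bot.get_state();c=viewer.capture("wrist");pickle.dump((s,c),open("c1.pkl","wb"))
print(s["tcp_pos"],s["eef_rot"])
p=proj(c,[561,-23,116],s)[0];print(p)
f=c["frame"].copy()
u,v=np.clip(p.astype(int),[60,60],[450,320])
cr=cv2.resize(f[v-50:v+50,u-50:u+50],(400,400),interpolation=cv2.INTER_CUBIC)
full=cv2.resize(f,(400,300));full=np.vstack([full,np.zeros((100,400,3),np.uint8)])
cv2.imwrite("pics/w1.png",np.hstack([full,cr]));print("crop origin",u-50,v-50)
E
```

```text
[560.09459179 -26.51857389 198.73627514] [-3.14052624e+00 -1.48485318e-03  1.99152884e+00]
[253.16329373 195.55129712]
crop origin 203 145
```

View pics/w1.png

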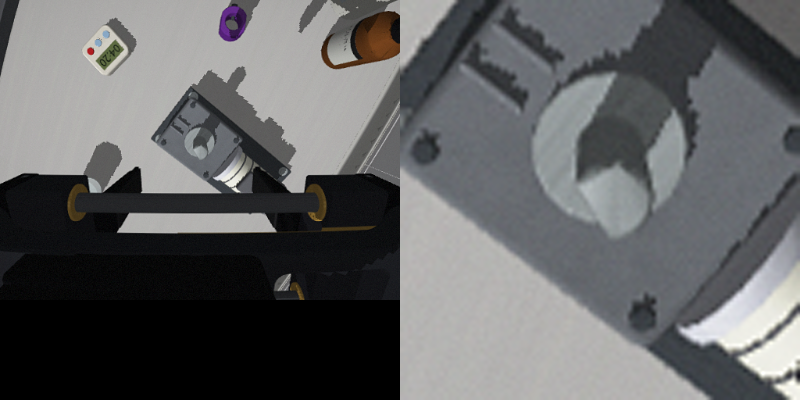

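Wrist view (left) and crop (right): the drive shows with two ribs at crop (480,80)–(540,40). The boss centre is about crop (610,150), and the bright shaft end is about (615,200) with its shaded side above it. I'll zoom to read the flat.

```bash
python3 - <<'E'
from h import *
import pickle
s,c=pickle.load(open("c1.pkl","rb"));f=c["frame"]
u0,v0=238,165
cr=cv2.resize(f[v0:v0+45,u0:u0+40],None,fx=12,fy=12,interpolation=cv2.INTER_CUBIC)
cv2.imwrite("pics/w1z.png",cv2.convertScaleAbs(cr,alpha=1.3))
# boss circle + front edges
g=cv2.cvtColor(f,cv2.COLOR_BGR2GRAY)
print(g[170:212:1,244:270:1])
E
```

```text
[[154 157 156 ...  81  81  83]
 [156 155 151 ...  83  83  85]
 [156 151 152 ...  82  81  81]
 ...
 [105 103 105 ... 106 106 105]
 [109 106 104 ... 102 103 108]
 [106 106 105 ... 106 103 108]]
```

View pics/w1z.png

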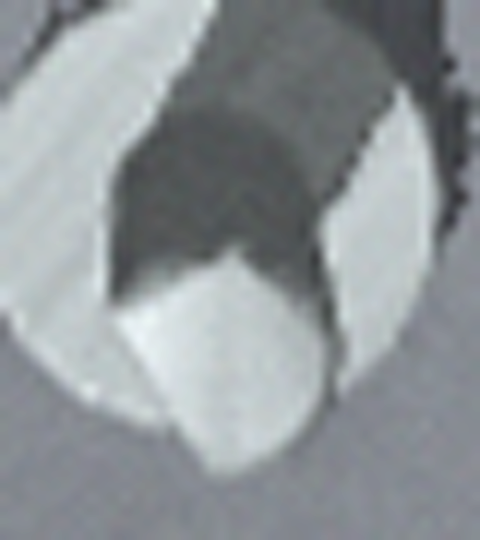

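The zoom shows the top face cut straight at lower left, from zoom (118,310) to (205,465). That is the flat, and it faces the image's lower left.

```bash
python3 - <<'E'
from h import *
import pickle
s,c=pickle.load(open("c1.pkl","rb"));f=c["frame"];g=cv2.cvtColor(f,cv2.COLOR_BGR2GRAY)
z=lambda x,y:(238+(x+.5)/12-.5,165+(y+.5)/12-.5)
a=onz(c,z(118,310),116,s);b=onz(c,z(205,465),116,s);d=(b-a)/np.linalg.norm(b-a)
print("flat edge",a,b,np.linalg.norm(b-a),"mid",(a+b)/2)
sc=onz(c,z(225,355),116,s);n=np.array([d[1],-d[0]]);n*=np.sign(n@((a+b)/2-sc)[:2]);print("normal ang",np.arctan2(n[1],n[0]),"axis~",((a+b)/2)[:2]-6*n)
# boss: bright & in circle -> outer contour hull
m=cv2.inRange(g,135,255);m[:150]=0;m[215:]=0;m[:,:225]=0;m[:,285:]=0
cs=[k for k in cv2.findContours(m,cv2.RETR_EXTERNAL,cv2.CHAIN_APPROX_NONE)[0] if cv2.contourArea(k)>20]
pts=np.vstack(cs)[:,0].astype(float)
W=np.array([onz(c,p,56,s)[:2] for p in pts])
# robust circle fit, r=23
from scipy.optimize import least_squares
r=least_squares(lambda q:np.hypot(*(W-q[:2]).T)-23,[561,-23],loss="soft_l1",f_scale=0.4)
e=r.fun;e=np.hypot(*(W-r.x).T)-23;print("boss",r.x,(abs(e)<1).sum(),len(e))
e=cv2.Canny(g,30,80);e[:105]=0;e[240:]=0;e[:,:185]=0;e[:,380:]=0
for l in cv2.HoughLinesP(e,1,np.pi/360,25,minLineLength=28,maxLineGap=4)[:,0]:
    A=onz(c,l[:2],50,s);B=onz(c,l[2:],50,s);D=B-A
    print(l,np.round(A[:2]),np.round(B[:2]),"ang mod90",round((np.arctan2(D[1],D[0])+np.pi/4)%(np.pi/2)-np.pi/4,3),round(np.linalg.norm(D)))
E
```

```text
flat edge [553.87270512 -20.61126505 116.        ] [565.45282293 -29.45491622 116.        ] 14.570837120677004 mid [559.66276402 -25.03309063 116.        ]
normal ang -2.2230033083783836 axis~ [563.30441526 -20.26461328]
boss [561.32507859 -25.43438743] 28 197
[195 180 273 239] [497. -49.] [614. -80.] ang mod90 -0.254 121
[244 110 372 218] [518.  48.] [716.  -4.] ang mod90 -0.258 204
[193 175 243 110] [493. -45.] [517.  48.] ang mod90 -0.258 95
[225 142 257 174] [512.   7.] [562. -12.] ang mod90 -0.369 53
[281 156 309 178] [578.  18.] [620.   9.] ang mod90 -0.232 43
[199 182 244 124] [502. -50.] [524.  34.] ang mod90 -0.256 86
[217 153 246 116] [509.  -9.] [523.  43.] ang mod90 -0.262 54
[219 142 255 166] [506.   4.] [556.  -5.] ang mod90 -0.169 50
[284 208 313 229] [609. -37.] [654. -47.] ang mod90 -0.215 46
[282 231 313 200] [620. -65.] [637. -14.] ang mod90 -0.318 54
[265 232 300 188] [601. -75.] [616.  -7.] ang mod90 -0.211 70
[298 179 324 207] [609.   2.] [654. -16.] ang mod90 -0.385 48
[203 187 259 230] [509. -53.] [593. -76.] ang mod90 -0.262 87
```

```bash
python3 - <<'E'
from h import *
import pickle
from scipy.optimize import least_squares
s,c=pickle.load(open("c1.pkl","rb"))
z=lambda x,y:(238+(x+.5)/12-.5,165+(y+.5)/12-.5)
fit=lambda P,h,r:(lambda W:least_squares(lambda q:np.hypot(*(W-q[:2]).T)-(r or q[2]),[561,-23]+([] if r else [9.5])))(np.array([onz(c,z(*p),h,s)[:2] for p in P]))
r=fit([(10,325),(80,395),(160,430),(440,220),(400,335),(345,395),(10,90),(60,35)],56,23);print("boss",r.x,r.fun)
r=fit([(10,325),(80,395),(160,430),(440,220),(400,335),(345,395),(10,90),(60,35)],56,None);print("boss",r.x)
r=fit([(118,310),(205,465),(235,470),(290,430),(325,370),(318,320),(232,255)],116,None);print("end",r.x,r.fun)
E
```

```text
boss [562.97632742 -21.0684345 ] [-0.11547469 -0.24516264 -0.09243056 -0.55476118 -0.41162937  0.04789957
 -0.29840192 -0.54613624]
boss [562.98245452 -21.35936286  22.63135269]
end [562.58001586 -21.2883869    8.78006002] [-0.04646087 -0.1229692   0.42259042 -0.43506389  0.08718812  0.1129054
 -0.01818999]
```

θ is about 1.18, with the axis at about (563,-21) and drive yaw -0.257. The grip yaw is 2.489 and the final yaw is 1.314.

>>> servo_tool(
  rows=[
    {"dx": 0.025, "dy": 0.033, "dz": 0.2, "yaw": -0.633, "gripper": -1},
    {"dx": 0.025, "dy": 0.033, "dz": 0.4, "yaw": -0.633, "gripper": -1},
    {"dx": 0.025, "dy": 0.033, "dz": 0.6, "yaw": -0.633, "gripper": -1},
    {"dx": 0.025, "dy": 0.033, "dz": 0.74, "yaw": -0.633, "gripper": -1},
    {"dx": 0.025, "dy": 0.033, "dz": 0.74, "yaw": -0.633, "gripper": 0.3},
    {"dx": 0.025, "dy": 0.033, "dz": 0.74, "yaw": -0.633, "gripper": 0.3},
    {"dx": 0.025, "dy": 0.033, "dz": 0.74, "yaw": -0.633, "gripper": 0.3},
    {"dx": 0.025, "dy": 0.033, "dz": 0.74, "yaw": -0.633, "gripper": 0.3},
  ],
  grip_force=15,
)

```text
clock: 2.8
tcp_pos: [564.8, -24.8, 90.7]
eef_rot: [3.14, 0.003, 2.484]
ft_force: [0.1, -0.4, -0.2]
grip_width: 68.6
```

```bash
python3 - <<'E'
from rig import bot, viewer
from h import *
for i in range(3):
    s=bot.get_state();print(s["clock"],s["tcp_pos"],s["eef_rot"],s["grip_width"]); c=viewer.capture("wrist")
print("delta tool",tooldelta(s,[563,-21,88]))
E
```

```text
2.8 [564.80492183 -24.75315336  90.70818395] [3.14002113e+00 2.99047451e-03 2.48385558e+00] 68.56964334893
2.85 [564.6162469  -24.55770762  90.44582435] [3.14022527e+00 2.58753020e-03 2.48416802e+00] 64.21654704128132
2.9 [564.39964568 -24.40854172  90.10908107] [3.14044415e+00 2.09596042e-03 2.48442335e+00] 60.95255598544225
delta tool [3.19475121 1.84119756 2.10450562]
```

>>> servo_tool(
  rows=[
    {"dx": 0, "dy": 0, "dz": 0, "yaw": 0, "gripper": 0.5},
    {"dx": 0, "dy": 0, "dz": 0, "yaw": 0, "gripper": 0.5},
    {"dx": 0, "dy": 0, "dz": 0, "yaw": 0, "gripper": 0.5},
    {"dx": 0, "dy": 0, "dz": 0, "yaw": 0, "gripper": 0.5},
  ],
)

```text
clock: 3.35
tcp_pos: [563.5, -24.1, 88.6]
eef_rot: [-3.142, -0.0, 2.485]
ft_force: [-0.7, -0.6, -0.6]
grip_width: 25.9
```

```bash
python3 - <<'E'
from rig import bot, viewer
from h import *
s=bot.get_state();print(s["clock"],s["tcp_pos"],s["eef_rot"],s["grip_width"])
print("delta tool",tooldelta(s,[563,-21,88]))
E
```

```text
3.35 [563.50691905 -24.06740689  88.6172461 ] [-3.14155173e+00 -9.33526550e-05  2.48495796e+00] 25.92889417150459
delta tool [2.27396146 2.12011704 0.61737162]
```

>>> servo_tool(
  rows=[
    {"dx": 0.015, "dy": 0.014, "dz": 0, "yaw": 0, "gripper": 0.5},
    {"dx": 0.015, "dy": 0.014, "dz": 0, "yaw": 0, "gripper": 0.5},
    {"dx": 0.015, "dy": 0.014, "dz": 0, "yaw": 0, "gripper": 0.5},
    {"dx": 0.015, "dy": 0.014, "dz": 0, "yaw": 0, "gripper": 1},
    {"dx": 0.015, "dy": 0.014, "dz": 0, "yaw": 0, "gripper": 1},
    {"dx": 0.015, "dy": 0.014, "dz": 0, "yaw": 0, "gripper": 1},
    {"dx": 0.015, "dy": 0.014, "dz": 0, "yaw": 0, "gripper": 1},
    {"dx": 0.015, "dy": 0.014, "dz": 0, "yaw": 0, "gripper": 1},
  ],
  grip_force=20,
)

```text
clock: 4.15
tcp_pos: [563.4, -20.8, 88.7]
eef_rot: [3.141, 0.0, 2.485]
ft_force: [2.5, 3.3, -1.5]
grip_width: 16.2
```

Opening 16.2 mm means the pads sit on the flat and the far side. Turning now.

>>> servo_tool(
  rows=[
    {"dx": 0, "dy": 0, "dz": 0, "yaw": 0.15, "gripper": 1},
    {"dx": 0, "dy": 0, "dz": 0, "yaw": 0.3, "gripper": 1},
    {"dx": 0, "dy": 0, "dz": 0, "yaw": 0.45, "gripper": 1},
    {"dx": 0, "dy": 0, "dz": 0, "yaw": 0.6, "gripper": 1},
    {"dx": 0, "dy": 0, "dz": 0, "yaw": 0.75, "gripper": 1},
    {"dx": 0, "dy": 0, "dz": 0, "yaw": 0.9, "gripper": 1},
    {"dx": 0, "dy": 0, "dz": 0, "yaw": 0.9, "gripper": 1},
    {"dx": 0, "dy": 0, "dz": 0, "yaw": 0.9, "gripper": 1},
  ],
)

```text
clock: 4.95
tcp_pos: [564.1, -21.6, 88.7]
eef_rot: [3.139, 0.002, 1.778]
ft_force: [5.2, 0.1, -3.8]
grip_width: 16.0
```

>>> servo_tool(
  rows=[
    {"dx": 0, "dy": 0, "dz": 0, "yaw": 0.15, "gripper": 1},
    {"dx": 0, "dy": 0, "dz": 0, "yaw": 0.3, "gripper": 1},
    {"dx": 0, "dy": 0, "dz": 0, "yaw": 0.45, "gripper": 1},
    {"dx": 0, "dy": 0, "dz": 0, "yaw": 0.591, "gripper": 1},
    {"dx": 0, "dy": 0, "dz": 0, "yaw": 0.591, "gripper": 1},
    {"dx": 0, "dy": 0, "dz": 0, "yaw": 0.591, "gripper": 1},
    {"dx": 0, "dy": 0, "dz": 0, "yaw": 0.591, "gripper": 1},
  ],
)

```text
clock: 5.65
tcp_pos: [564.2, -22.5, 88.7]
eef_rot: [3.138, 0.002, 1.314]
ft_force: [5.7, -2.8, -4.1]
grip_width: 15.7
```

>>> servo_tool(
  rows=[
    {"dx": 0, "dy": 0, "dz": 0, "yaw": 0, "gripper": 0},
    {"dx": 0, "dy": 0, "dz": 0, "yaw": 0, "gripper": 0},
    {"dx": 0, "dy": 0, "dz": 0, "yaw": 0, "gripper": 0},
    {"dx": 0, "dy": 0, "dz": 0, "yaw": 0, "gripper": 0},
    {"dx": 0, "dy": 0, "dz": -0.25, "yaw": 0, "gripper": 0},
    {"dx": 0, "dy": 0, "dz": -0.5, "yaw": 0, "gripper": -1},
    {"dx": 0, "dy": 0, "dz": -0.73, "yaw": 0, "gripper": -1},
    {"dx": 0, "dy": 0, "dz": -0.73, "yaw": 0, "gripper": -1},
    {"dx": 0, "dy": 0, "dz": -0.73, "yaw": 0, "gripper": -1},
    {"dx": 0, "dy": 0, "dz": -0.73, "yaw": 0, "gripper": -1},
  ],
)

```text
clock: 6.65
tcp_pos: [562.1, -21.0, 196.6]
eef_rot: [-3.139, 0.0, 1.314]
ft_force: [-0.9, -0.3, 0.3]
grip_width: 81.8
```

```bash
python3 - <<'E'
from rig import bot, viewer
from h import *
import pickle
for i in range(6): viewer.capture("wrist")
s=bot.get_state();c=viewer.capture("wrist");pickle.dump((s,c),open("c2.pkl","wb"))
print(s["clock"],s["tcp_pos"],s["eef_rot"])
p=proj(c,[563,-21,116],s)[0];print(p)
u,v=p.astype(int);u-=24;v-=24;print("origin",u,v)
cr=cv2.resize(c["frame"][v:v+48,u:u+48],None,fx=12,fy=12,interpolation=cv2.INTER_CUBIC)
cv2.imwrite("pics/w2.png",cv2.convertScaleAbs(cr,alpha=1.3))
E
```

```text
6.95 [562.56745865 -21.06479245 197.09835705] [-3.13981144e+00  2.42719331e-04  1.31380548e+00]
[251.95624869 198.90332531]
origin 227 174
```

View pics/w2.png

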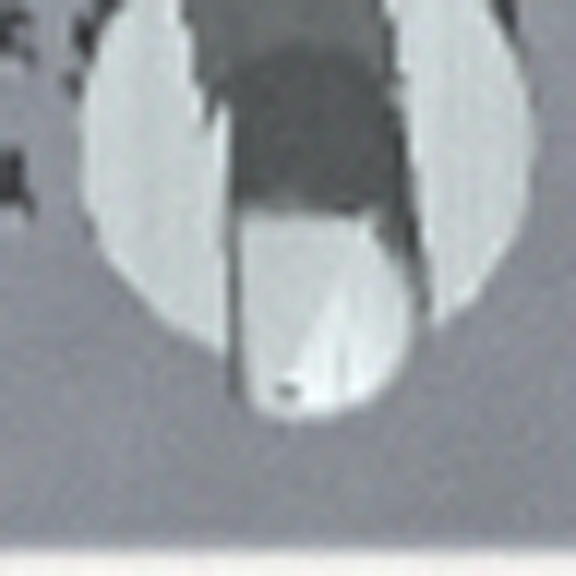

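The zoom shows the flat edge upright at x≈240 from y≈225 to 395, facing left, towards the ribs at (20,180). So the flat faces the front. I'll refine the axis.

```bash
python3 - <<'E'
from h import *
import pickle
from scipy.optimize import least_squares
s,c=pickle.load(open("c2.pkl","rb"))
z=lambda x,y:(227+(x+.5)/12-.5,174+(y+.5)/12-.5)
P=[(80,150),(533,150),(140,290),(200,345),(470,300),(518,230),(95,225),(110,30)]
W=np.array([onz(c,z(*p),56,s)[:2] for p in P])
r=least_squares(lambda q:np.hypot(*(W-q[:2]).T)-q[2],[561,-23,23]);print("boss",r.x,np.round(r.fun,1))
a,b=[onz(c,z(*p),116,s) for p in((240,225),(240,395))];d=b-a;print("flat",a,b,np.arctan2(d[1],d[0])+np.pi/2)
e=onz(c,z(412,320),116,s);l=onz(c,z(310,418),116,s);print("right",e,"bottom",l)
D=lambda p:np.array([[.967,-.254],[.254,.967]])@p[:2]
print("drive-frame: boss",D(r.x),"flat",D(a),D(b),"right",D(e),"bottom",D(l),"est",D(np.array([563,-21])))
g=cv2.cvtColor(c["frame"],cv2.COLOR_BGR2GRAY);e=cv2.Canny(g,30,80);e[:90]=0;e[260:]=0;e[:,:100]=0;e[:,330:]=0
for l in cv2.HoughLinesP(e,1,np.pi/720,30,minLineLength=45,maxLineGap=4)[:,0]:
    A=onz(c,l[:2],50,s);B=onz(c,l[2:],50,s);V=B-A
    print(l,np.round(D(A),1),np.round(D(B),1),round((np.arctan2(V[1],V[0])+np.pi/4)%(np.pi/2)-np.pi/4,3))
# collar approach
for n in ["c0.pkl"]:
    s0,C=pickle.load(open(n,"rb"))
print("delta to collar",tooldelta(s,[430,185,200]))
E
```

```text
boss [563.05391602 -21.63713696  22.16312341] [-0.1 -0.1 -0.4  0.4  0.   0.1 -0.   0.2]
flat [559.67463355 -13.41291283 116.        ] [556.06138821 -26.96353847 116.        ] -0.26058483415202205
right [570.91823201 -24.40694234 116.        ] bottom [560.99941539 -30.24555485 116.        ]
drive-frame: boss [549.96896958 122.09258323] flat [544.6122505  129.18707022] [544.56010118 115.1658509 ] right [558.27729371 121.41171768] bottom [550.16880561 113.24639997] est [549.755 122.695]
[160 247 300 247] [432.8  41.1] [610.7  41.7] -0.254
[203 135 329 135] [493.7 180.3] [638.  180.7] -0.255
[212 219 292 219] [500.7  79.1] [599.1  79.2] -0.256
[209 138 210 200] [500.5 176.9] [499.1 103.3] -0.276
[214 143 288 143] [506.1 171.3] [591.1 171.3] -0.256
[293 218 293 170] [600.2  80.5] [598. 140.] -0.219
delta to collar [ 165.60189577 -180.59456296   -2.62016397]
```

Drive yaw -0.256 is confirmed. The sideways axis estimates disagree by about 3 mm (122 to 125), so I'll feel for the shaft with the jaws across it at the placing yaw.

>>> servo_tool(
  rows=[
    {"dx": 0, "dy": 0, "dz": 0, "yaw": 1, "gripper": -0.3},
    {"dx": 0, "dy": 0, "dz": 0, "yaw": 1, "gripper": -0.3},
    {"dx": 0, "dy": 0, "dz": 0, "yaw": 1, "gripper": -0.3},
    {"dx": 0, "dy": 0, "dz": 0, "yaw": 1, "gripper": -0.3},
    {"dx": 0, "dy": 0, "dz": 0, "yaw": 1, "gripper": -0.3},
    {"dx": 0, "dy": 0, "dz": 0, "yaw": 1, "gripper": -0.3},
  ],
)

```text
clock: 7.6
tcp_pos: [563.0, -21.1, 197.9]
eef_rot: [-3.141, 0.0, 0.525]
ft_force: [-0.7, -0.6, 0.6]
grip_width: 62.4
```

>>> servo_tool(
  rows=[
    {"dx": 0, "dy": 0, "dz": 0, "yaw": 1, "gripper": -0.3},
    {"dx": 0, "dy": 0, "dz": 0, "yaw": 1, "gripper": -0.3},
    {"dx": 0, "dy": 0, "dz": 0, "yaw": 1, "gripper": -0.3},
    {"dx": 0, "dy": 0, "dz": 0, "yaw": 1, "gripper": -0.3},
    {"dx": 0, "dy": 0, "dz": 0, "yaw": 1, "gripper": -0.3},
    {"dx": 0, "dy": 0, "dz": 0, "yaw": 1, "gripper": -0.3},
    {"dx": 0, "dy": 0, "dz": 0, "yaw": 1, "gripper": -0.3},
    {"dx": 0, "dy": 0, "dz": 0, "yaw": 1, "gripper": -0.3},
  ],
)

```text
clock: 8.4
tcp_pos: [563.0, -21.1, 198.0]
eef_rot: [3.142, 0.0, -0.256]
ft_force: [-0.1, -0.5, -0.3]
grip_width: 62.0
```

```bash
python3 - <<'E'
from rig import bot
from h import *
s=bot.get_state();print(s["clock"],s["tcp_pos"],s["eef_rot"],s["grip_width"])
R=np.array([[.967,.2547],[-.2547,.967]]) # drive->world
X=R@np.array([550,123]);print(X,"delta tool",tooldelta(s,[*X,90]))
E
```

```text
8.4 [562.97915155 -21.12447726 198.00477569] [ 3.14155675e+00  2.87639511e-04 -2.56116704e-01] 61.996904964202265
[563.1781 -21.144 ] delta tool [ 2.28470997e-01 -3.53907193e-02  1.08004713e+02]
```

Already centred, so I go down and close gently.

>>> servo_tool(
  rows=[
    {"dx": 0, "dy": 0, "dz": 0.3, "yaw": 0, "gripper": -0.2},
    {"dx": 0, "dy": 0, "dz": 0.6, "yaw": 0, "gripper": 0},
    {"dx": 0, "dy": 0, "dz": 0.72, "yaw": 0, "gripper": 0.3},
    {"dx": 0, "dy": 0, "dz": 0.72, "yaw": 0, "gripper": 0.4},
    {"dx": 0, "dy": 0, "dz": 0.72, "yaw": 0, "gripper": 1},
    {"dx": 0, "dy": 0, "dz": 0.72, "yaw": 0, "gripper": 1},
    {"dx": 0, "dy": 0, "dz": 0.72, "yaw": 0, "gripper": 1},
    {"dx": 0, "dy": 0, "dz": 0.72, "yaw": 0, "gripper": 1},
    {"dx": 0, "dy": 0, "dz": 0.72, "yaw": 0, "gripper": 1},
    {"dx": 0, "dy": 0, "dz": 0.72, "yaw": 0, "gripper": 1},
  ],
  grip_force=20,
)

```text
clock: 9.4
tcp_pos: [564.3, -22.6, 92.4]
eef_rot: [3.139, -0.004, -0.257]
ft_force: [-0.6, -5.2, 0.5]
grip_width: 19.6
```

```bash
python3 - <<'E'
from rig import bot
from h import *
s=bot.get_state();print(s["clock"],s["tcp_pos"],s["eef_rot"],s["grip_width"])
Rt=Ro.from_euler('xyz',s["eef_rot"]).as_matrix()
print("force tool",Rt.T@s["ft_force"],"torque",Rt.T@s["ft_torque"], "drive xy",np.array([[.967,-.2547],[.2547,.967]])@s["tcp_pos"][:2])
E
```

```text
9.4 [564.31788484 -22.60166167  92.43998788] [ 3.13944349 -0.00397563 -0.25657921] 19.63877952800342
force tool [ 0.75508196  5.14928315 -0.51910144] torque [-0.84839274  0.06456253 -0.03152375] drive xy [551.45203787 121.87595843]
```

>>> servo_tool(
  rows=[
    {"dx": 0, "dy": 0.008, "dz": 0, "yaw": 0, "gripper": 1},
    {"dx": 0, "dy": 0.008, "dz": 0, "yaw": 0, "gripper": 1},
    {"dx": 0, "dy": 0.008, "dz": 0, "yaw": 0, "gripper": 1},
    {"dx": 0, "dy": 0.008, "dz": 0, "yaw": 0, "gripper": 1},
    {"dx": 0, "dy": 0.008, "dz": 0, "yaw": 0, "gripper": 1},
  ],
)

```text
clock: 9.9
tcp_pos: [564.3, -22.6, 92.4]
eef_rot: [3.142, -0.004, -0.257]
ft_force: [-0.6, -1.7, 6.6]
grip_width: 19.9
```

```bash
python3 - <<'E'
from rig import bot
from h import *
s=bot.get_state();print(s["clock"],s["tcp_pos"],s["eef_rot"],s["grip_width"])
Rt=Ro.from_euler('xyz',s["eef_rot"]).as_matrix()
print("force tool",Rt.T@s["ft_force"],"torque",Rt.T@s["ft_torque"], "drive xy",np.array([[.967,-.2547],[.2547,.967]])@s["tcp_pos"][:2])
E
```

```text
9.9 [564.31919422 -22.64415018  92.400232  ] [ 3.14158857 -0.0038718  -0.25676815] 19.9038619292627
force tool [-0.1699601   1.77488335 -6.59022395] torque [-0.44606228 -0.0109959  -0.03835426] drive xy [551.46412586 121.83520555]
```

>>> servo_tool(
  rows=[
    {"dx": 0, "dy": 0, "dz": 0, "yaw": 0, "gripper": 0},
    {"dx": 0, "dy": 0, "dz": 0, "yaw": 0, "gripper": 0},
    {"dx": 0, "dy": 0, "dz": 0, "yaw": 0, "gripper": 0},
    {"dx": 0, "dy": 0, "dz": -0.3, "yaw": 0, "gripper": 0},
    {"dx": 0, "dy": 0, "dz": -0.55, "yaw": 0, "gripper": -1},
    {"dx": -0.3, "dy": -0.27, "dz": -0.55, "yaw": 0, "gripper": -1},
    {"dx": -0.6, "dy": -0.55, "dz": -0.55, "yaw": 0, "gripper": -1},
    {"dx": -0.85, "dy": -0.8, "dz": -0.55, "yaw": 0, "gripper": -1},
    {"dx": -1, "dy": -1, "dz": -0.55, "yaw": 0, "gripper": -1},
  ],
)

```text
clock: 10.8
tcp_pos: [459.5, 150.9, 172.3]
eef_rot: [-3.141, 0.001, -0.258]
ft_force: [0.8, 0.2, 0.7]
grip_width: 82.1
```

>>> servo_tool(
  rows=[
    {"dx": -0.21, "dy": -0.11, "dz": 0.2, "yaw": 0, "gripper": -1},
    {"dx": -0.21, "dy": -0.11, "dz": 0.2, "yaw": 0, "gripper": -1},
    {"dx": -0.21, "dy": -0.11, "dz": 0.2, "yaw": 0, "gripper": -1},
    {"dx": -0.21, "dy": -0.11, "dz": 0.2, "yaw": 0, "gripper": -1},
    {"dx": -0.21, "dy": -0.11, "dz": 0.2, "yaw": 0, "gripper": -1},
  ],
)

```text
clock: 11.3
tcp_pos: [436.4, 173.1, 143.8]
eef_rot: [-3.141, -0.002, -0.259]
ft_force: [0.2, -1.0, 0.3]
grip_width: 95.0
```

```bash
python3 - <<'E'
from rig import bot, viewer
from h import *
import pickle
for i in range(4): viewer.capture("wrist")
s=bot.get_state();c=viewer.capture("wrist");pickle.dump((s,c),open("c3.pkl","wb"))
print(s["clock"],s["tcp_pos"],s["eef_rot"])
p=proj(c,[428.6,185.4,30],s)[0];print(p)
u,v=p.astype(int);u-=40;v-=40;print("origin",u,v)
cr=cv2.resize(c["frame"][v:v+80,u:u+80],None,fx=7,fy=7,interpolation=cv2.INTER_CUBIC)
cv2.imwrite("pics/w3.png",cr)
E
```

```text
11.5 [435.6760721  173.17550942 143.18024837] [-3.14118451e+00 -6.98660656e-04 -2.58350640e-01]
[243.33678833 199.40575489]
origin 203 159
```

View pics/w3.png

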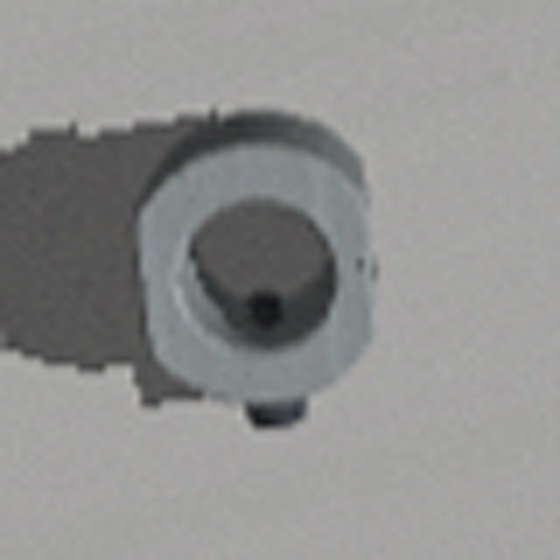

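The crop shows the collar's top face centred at about (261,272). The flats run along the left (140,215)–(152,338) and the right (365,180)–(378,318). The screw head is at (275,412) and the tip in the bore at (265,308).

```bash
python3 - <<'E'
from h import *
import pickle
s,c=pickle.load(open("c3.pkl","rb"))
z=lambda x,y:(203+(x+.5)/7-.5,159+(y+.5)/7-.5)
W=lambda x,y,h:onz(c,z(x,y),h,s)
C=W(261,272,30);print("centre",C, "bore edges",[np.round(W(*p,30)[:2],1) for p in((190,272),(335,272),(262,198),(262,350))])
for a,b in(((140,215),(152,338)),((365,180),(378,318))):
    d=W(*a,30)-W(*b,30);print("flat yaw",np.arctan2(d[1],d[0]),W(*a,30)[:2],W(*b,30)[:2])
h=W(275,415,15);t=W(265,310,15);d=C-h;print("screw head",h,"yaw",np.arctan2(d[1],d[0]),"tip",t,"yaw h-t",np.arctan2(*(t-h)[1::-1]),np.linalg.norm((C-h)[:2]))
yw=-.257+0.0
print("tool delta to centre z=4",tooldelta(s,[C[0],C[1],4]))
E
```

```text
centre [431.67673021 188.44185431  30.        ] bore edges [array([434.4, 199. ]), array([428.8, 177.5]), array([442.9, 185.2]), array([419.6, 191.6])]
flat yaw -0.18823396995222336 [445.04221675 203.92063086] [425.76402317 207.59291675]
flat yaw -0.16278998711474604 [441.59181718 169.35824392] [419.99236244 172.90581192]
screw head [403.89521423 194.3499256   15.        ] yaw -0.20954033812824507 tip [421.67396029 191.18546308  15.        ] yaw h-t -0.17614661978926205 28.40278043486342
tool delta to centre z=4 [ -7.86419395 -13.68111422 139.18038341]
```

>>> servo_tool(
  rows=[
    {"dx": -0.053, "dy": -0.091, "dz": 0.25, "yaw": -0.1, "gripper": -0.5},
    {"dx": -0.053, "dy": -0.091, "dz": 0.5, "yaw": -0.1, "gripper": -0.3},
    {"dx": -0.053, "dy": -0.091, "dz": 0.7, "yaw": -0.1, "gripper": -0.3},
    {"dx": -0.053, "dy": -0.091, "dz": 0.82, "yaw": -0.1, "gripper": -0.3},
    {"dx": -0.053, "dy": -0.091, "dz": 0.92, "yaw": -0.1, "gripper": -0.3},
    {"dx": -0.053, "dy": -0.091, "dz": 0.92, "yaw": -0.1, "gripper": -0.3},
    {"dx": -0.053, "dy": -0.091, "dz": 0.92, "yaw": -0.1, "gripper": -0.3},
    {"dx": -0.053, "dy": -0.091, "dz": 0.92, "yaw": -0.1, "gripper": -0.3},
    {"dx": -0.053, "dy": -0.091, "dz": 0.92, "yaw": -0.1, "gripper": -0.3},
  ],
)

```text
clock: 12.45
tcp_pos: [431.7, 189.2, 6.0]
eef_rot: [-3.14, -0.002, -0.179]
ft_force: [-0.4, -0.1, 0.3]
grip_width: 62.0
```

```bash
python3 - <<'E'
from rig import bot
from h import *
s=bot.get_state();print(s["clock"],s["tcp_pos"],s["eef_rot"],s["grip_width"],s["ft_force"])
print(tooldelta(s,[431.4,188.4,4]))
E
```

```text
12.45 [431.74418362 189.18347715   5.95561   ] [-3.14041940e+00 -2.15351563e-03 -1.78598000e-01] 62.04091728832805 [-0.41379863 -0.06854182  0.3063024 ]
[-0.20373515  0.83445253  1.9541981 ]
```

>>> servo_tool(
  rows=[
    {"dx": 0, "dy": 0.005, "dz": 0, "yaw": 0, "gripper": 0},
    {"dx": 0, "dy": 0.005, "dz": 0, "yaw": 0, "gripper": 1},
    {"dx": 0, "dy": 0.005, "dz": 0, "yaw": 0, "gripper": 1},
    {"dx": 0, "dy": 0.005, "dz": 0, "yaw": 0, "gripper": 1},
    {"dx": 0, "dy": 0.005, "dz": 0, "yaw": 0, "gripper": 1},
    {"dx": 0, "dy": 0.005, "dz": 0, "yaw": 0, "gripper": 1},
    {"dx": 0, "dy": 0.005, "dz": 0, "yaw": 0, "gripper": 1},
  ],
  grip_force=35,
)

```text
clock: 13.15
tcp_pos: [430.6, 188.2, 4.8]
eef_rot: [-3.142, -0.0, -0.178]
ft_force: [0.1, -0.1, 1.4]
grip_width: 35.6
```

>>> servo_tool(
  rows=[
    {"dx": 0, "dy": 0, "dz": -0.3, "yaw": 0, "gripper": 1},
    {"dx": 0, "dy": 0, "dz": -0.6, "yaw": 0, "gripper": 1},
    {"dx": 0, "dy": 0, "dz": -0.9, "yaw": 0, "gripper": 1},
    {"dx": 0, "dy": 0, "dz": -0.9, "yaw": 0.1, "gripper": 1},
    {"dx": 0, "dy": 0, "dz": -0.9, "yaw": 0.1, "gripper": 1},
    {"dx": 0, "dy": 0, "dz": -0.9, "yaw": 0.1, "gripper": 1},
  ],
)

```text
clock: 13.75
tcp_pos: [429.4, 187.8, 138.1]
eef_rot: [3.14, 0.002, -0.255]
ft_force: [0.1, -0.6, -2.7]
grip_width: 36.1
```

>>> servo_tool(
  rows=[
    {"dx": 0.25, "dy": 0.23, "dz": -0.13, "yaw": 0, "gripper": 1},
    {"dx": 0.5, "dy": 0.46, "dz": -0.13, "yaw": 0, "gripper": 1},
    {"dx": 0.75, "dy": 0.7, "dz": -0.13, "yaw": 0, "gripper": 1},
    {"dx": 1, "dy": 0.95, "dz": -0.13, "yaw": 0, "gripper": 1},
    {"dx": 1, "dy": 0.95, "dz": -0.13, "yaw": 0, "gripper": 1},
  ],
)

```text
clock: 14.25
tcp_pos: [540.0, 8.4, 156.9]
eef_rot: [3.14, 0.003, -0.26]
ft_force: [0.2, 0.6, -2.3]
grip_width: 35.9
```

>>> servo_tool(
  rows=[
    {"dx": 0.2, "dy": 0.18, "dz": 0, "yaw": 0, "gripper": 1},
    {"dx": 0.2, "dy": 0.18, "dz": 0, "yaw": 0, "gripper": 1},
    {"dx": 0.2, "dy": 0.18, "dz": 0, "yaw": 0, "gripper": 1},
    {"dx": 0.2, "dy": 0.18, "dz": 0, "yaw": 0, "gripper": 1},
    {"dx": 0.2, "dy": 0.18, "dz": 0, "yaw": 0, "gripper": 1},
    {"dx": 0.2, "dy": 0.18, "dz": 0, "yaw": 0, "gripper": 1},
    {"dx": 0.2, "dy": 0.18, "dz": 0, "yaw": 0, "gripper": 1},
    {"dx": 0.2, "dy": 0.18, "dz": 0, "yaw": 0, "gripper": 1},
  ],
)

```text
clock: 15.05
tcp_pos: [561.5, -21.2, 159.4]
eef_rot: [-3.142, -0.0, -0.256]
ft_force: [0.2, -0.1, -3.0]
grip_width: 35.7
```

```bash
cat > st.py <<'E'
from rig import bot, viewer
from h import *
def st():
    s=bot.get_state();Rt=Ro.from_euler('xyz',s["eef_rot"]).as_matrix()
    print(s["clock"],np.round(s["tcp_pos"],2),np.round(s["eef_rot"],4),round(s["grip_width"],2))
    print("force tool",np.round(Rt.T@s["ft_force"],1),"torque",np.round(Rt.T@s["ft_torque"],2),"drive xy",np.round(np.array([[.967,-.2547],[.2547,.967]])@s["tcp_pos"][:2],2))
    return s
E
python3 - <<'E'
from st import *
import pickle
s=st();c=viewer.capture("wrist");pickle.dump((s,c),open("c4.pkl","wb"))
print("to target",tooldelta(s,[562.0,-22.1,125]))
p=proj(c,s["tcp_pos"]+[0,0,25],s)[0];print(p)
u,v=p.astype(int);u-=40;v-=40;print("origin",u,v)
a=cv2.resize(c["frame"][v:v+80,u:u+80],(560,560),interpolation=cv2.INTER_CUBIC)
cv2.imwrite("pics/w4.png",a)
E
```

```text
15.05 [561.48 -21.15 159.36] [-3.1415e+00 -3.0000e-04 -2.5630e-01] 35.74
force tool [0.2 0.  3. ] torque [ 0.06 -0.02 -0.02] drive xy [548.34 122.55]
to target [ 0.72990034  0.78693735 34.35539222]
[253.20935094 245.87556373]
origin 213 205
```

View pics/w4.png

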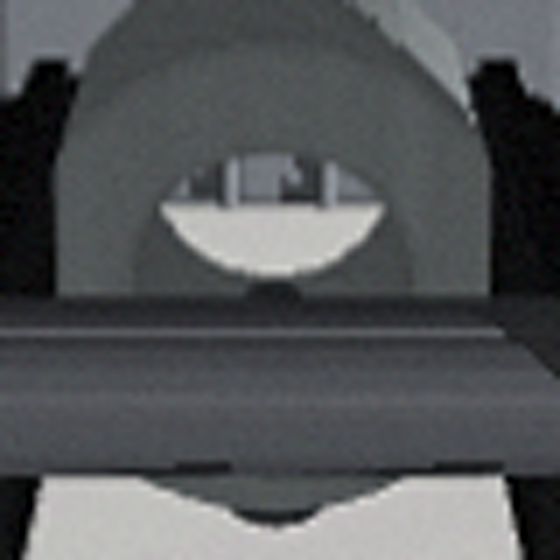

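The view shows the collar level between the pads: flats at x≈55 and 490, screw at (275,290) to the front, far rim of the top face at y≈40. The two ribs show through the bore.

```bash
python3 - <<'E'
from h import *
import pickle
s,c=pickle.load(open("c4.pkl","rb"))
for x,y,h in((272,38,25.2),(55,200,25.2),(490,200,25.2),(275,285,10)):
    X=onz(c,(213+(x+.5)/7-.5,205+(y+.5)/7-.5),s["tcp_pos"][2]+h,s);print(x,y,np.round(tooldelta(s,X),2))
E
```

```text
272 38 [ 21.78  -1.05 -25.19]
55 200 [  7.94 -18.7  -25.2 ]
490 200 [  7.98  16.7  -25.2 ]
275 285 [ -6.57  -0.78 -10.  ]
```

>>> servo_tool(
  rows=[
    {"dx": 0.004, "dy": 0.005, "dz": 0.1, "yaw": 0, "gripper": 1},
    {"dx": 0.004, "dy": 0.005, "dz": 0.2, "yaw": 0, "gripper": 1},
    {"dx": 0.004, "dy": 0.005, "dz": 0.24, "yaw": 0, "gripper": 1},
    {"dx": 0.004, "dy": 0.005, "dz": 0.24, "yaw": 0, "gripper": 1},
    {"dx": 0.004, "dy": 0.005, "dz": 0.24, "yaw": 0, "gripper": 1},
    {"dx": 0.004, "dy": 0.005, "dz": 0.24, "yaw": 0, "gripper": 1},
  ],
)

```text
clock: 15.7
tcp_pos: [562.4, -22.5, 123.7]
eef_rot: [-3.141, -0.001, -0.257]
ft_force: [0.2, -0.1, -2.4]
grip_width: 35.9
```

```bash
python3 -c "
from st import *
st()"
```

```text
15.7 [562.36 -22.5  123.65] [-3.1415e+00 -9.0000e-04 -2.5710e-01] 35.88
force tool [ 0.2 -0.   2.4] torque [ 0.05 -0.    0.02] drive xy [549.53 121.48]
```

>>> servo_tool(
  rows=[
    {"dx": -0.003, "dy": -0.002, "dz": 0.01, "yaw": 0, "gripper": 1},
    {"dx": -0.003, "dy": -0.002, "dz": 0.025, "yaw": 0, "gripper": 1},
    {"dx": -0.003, "dy": -0.002, "dz": 0.04, "yaw": 0, "gripper": 1},
    {"dx": -0.003, "dy": -0.002, "dz": 0.055, "yaw": 0, "gripper": 1},
    {"dx": -0.003, "dy": -0.002, "dz": 0.07, "yaw": 0, "gripper": 1},
    {"dx": -0.003, "dy": -0.002, "dz": 0.08, "yaw": 0, "gripper": 1},
    {"dx": -0.003, "dy": -0.002, "dz": 0.08, "yaw": 0, "gripper": 1},
    {"dx": -0.003, "dy": -0.002, "dz": 0.08, "yaw": 0, "gripper": 1},
  ],
)

```text
clock: 16.5
tcp_pos: [561.6, -22.0, 111.1]
eef_rot: [-3.142, 0.0, -0.257]
ft_force: [-0.3, 0.2, -1.7]
grip_width: 35.9
```

```bash
python3 -c "
from st import *
st()"
```

```text
16.5 [561.6  -21.97 111.13] [-3.1416  0.     -0.2569] 35.9
force tool [-0.3 -0.1  1.7] torque [-0.02 -0.04 -0.03] drive xy [548.66 121.79]
```

The collar is over the end with no side load. Next the screw tip comes past the end.

>>> servo_tool(
  rows=[
    {"dx": 0, "dy": 0, "dz": 0.012, "yaw": 0, "gripper": 1},
    {"dx": 0, "dy": 0, "dz": 0.025, "yaw": 0, "gripper": 1},
    {"dx": 0, "dy": 0, "dz": 0.037, "yaw": 0, "gripper": 1},
    {"dx": 0, "dy": 0, "dz": 0.05, "yaw": 0, "gripper": 1},
    {"dx": 0, "dy": 0, "dz": 0.062, "yaw": 0, "gripper": 1},
    {"dx": 0, "dy": 0, "dz": 0.075, "yaw": 0, "gripper": 1},
    {"dx": 0, "dy": 0, "dz": 0.075, "yaw": 0, "gripper": 1},
    {"dx": 0, "dy": 0, "dz": 0.075, "yaw": 0, "gripper": 1},
  ],
)

```text
clock: 17.3
tcp_pos: [561.6, -22.0, 99.9]
eef_rot: [-3.142, 0.0, -0.257]
ft_force: [1.0, 0.4, -1.7]
grip_width: 35.7
```

```bash
python3 -c "
from st import *
st()"
```

```text
17.3 [561.57 -21.99  99.86] [-3.1416e+00  1.0000e-04 -2.5700e-01] 35.69
force tool [ 0.8 -0.7  1.7] torque [ 0.08 -0.04  0.06] drive xy [548.64 121.77]
```

>>> servo_tool(
  rows=[
    {"dx": 0, "dy": 0, "dz": 0.02, "yaw": 0, "gripper": 1},
    {"dx": 0, "dy": 0, "dz": 0.04, "yaw": 0, "gripper": 1},
    {"dx": 0, "dy": 0, "dz": 0.06, "yaw": 0, "gripper": 1},
    {"dx": 0, "dy": 0, "dz": 0.08, "yaw": 0, "gripper": 1},
    {"dx": 0, "dy": 0, "dz": 0.1, "yaw": 0, "gripper": 1},
    {"dx": 0, "dy": 0, "dz": 0.12, "yaw": 0, "gripper": 1},
    {"dx": 0, "dy": 0, "dz": 0.12, "yaw": 0, "gripper": 1},
    {"dx": 0, "dy": 0, "dz": 0.12, "yaw": 0, "gripper": 1},
    {"dx": 0, "dy": 0, "dz": 0.12, "yaw": 0, "gripper": 1},
  ],
)

```text
clock: 18.2
tcp_pos: [561.7, -22.0, 82.1]
eef_rot: [-3.142, -0.0, -0.257]
ft_force: [0.1, 0.3, -2.4]
grip_width: 35.9
```

```bash
python3 -c "
from st import *
st()"
```

```text
18.2 [561.74 -22.04  82.11] [-3.1416e+00 -3.0000e-04 -2.5700e-01] 35.92
force tool [ 0.1 -0.3  2.4] torque [ 0.02 -0.03  0.02] drive xy [548.81 121.76]
```

>>> servo_tool(
  rows=[
    {"dx": 0.004, "dy": 0, "dz": 0, "yaw": 0, "gripper": 1},
    {"dx": 0.008, "dy": 0, "dz": 0, "yaw": 0, "gripper": 1},
    {"dx": 0.012, "dy": 0, "dz": 0, "yaw": 0, "gripper": 1},
    {"dx": 0.012, "dy": 0, "dz": 0, "yaw": 0, "gripper": 1},
    {"dx": 0.012, "dy": 0, "dz": 0, "yaw": 0, "gripper": 1},
    {"dx": 0.012, "dy": 0, "dz": 0, "yaw": 0, "gripper": 1},
    {"dx": 0.012, "dy": 0, "dz": 0, "yaw": 0, "gripper": 1},
  ],
)

```text
clock: 18.9
tcp_pos: [563.3, -22.5, 81.9]
eef_rot: [3.142, 0.0, -0.257]
ft_force: [-0.3, -0.5, -1.1]
grip_width: 35.6
```

```bash
python3 -c "
from st import *
st()"
```

```text
18.9 [563.29 -22.46  81.88] [ 3.1415e+00  1.0000e-04 -2.5700e-01] 35.64
force tool [-0.2  0.5  1.1] torque [-0.01 -0.06  0.02] drive xy [550.43 121.75]
```

>>> servo_tool(
  rows=[
    {"dx": 0.004, "dy": 0, "dz": 0, "yaw": 0, "gripper": 1},
    {"dx": 0.008, "dy": 0, "dz": 0, "yaw": 0, "gripper": 1},
    {"dx": 0.012, "dy": 0, "dz": 0, "yaw": 0, "gripper": 1},
    {"dx": 0.012, "dy": 0, "dz": 0, "yaw": 0, "gripper": 1},
    {"dx": 0.012, "dy": 0, "dz": 0, "yaw": 0, "gripper": 1},
    {"dx": 0.012, "dy": 0, "dz": 0, "yaw": 0, "gripper": 1},
  ],
)

```text
clock: 19.5
tcp_pos: [564.1, -22.6, 81.6]
eef_rot: [3.141, 0.003, -0.257]
ft_force: [-5.6, 1.7, -0.2]
grip_width: 36.0
```

```bash
python3 -c "
from st import *
st()"
```

```text
19.5 [564.05 -22.64  81.57] [ 3.1414e+00  2.6000e-03 -2.5690e-01] 35.97
force tool [-5.8 -0.2  0.3] torque [-0.02 -0.97 -0.04] drive xy [551.21 121.77]
```

Contact: about 6 N against the push at drive x≈551.2. I'll hold and check with pictures.

>>> servo_tool(
  rows=[
    {"dx": 0.003, "dy": 0, "dz": 0, "yaw": 0, "gripper": 1},
    {"dx": 0.003, "dy": 0, "dz": 0, "yaw": 0, "gripper": 1},
    {"dx": 0.003, "dy": 0, "dz": 0, "yaw": 0, "gripper": 1},
    {"dx": 0.003, "dy": 0, "dz": 0, "yaw": 0, "gripper": 1},
    {"dx": 0.003, "dy": 0, "dz": 0, "yaw": 0, "gripper": 1},
  ],
)

```text
clock: 20.0
tcp_pos: [564.1, -22.7, 81.6]
eef_rot: [3.141, 0.004, -0.257]
ft_force: [-6.7, 0.5, 2.1]
grip_width: 35.8
```

```bash
python3 - <<'E'
from st import *
import pickle
s=st();c=viewer.capture("wrist");c2=viewer.capture("scene");st();pickle.dump((s,c,c2),open("c5.pkl","wb"))
p=proj(c,s["tcp_pos"]+[0,0,25],s)[0];u,v=p.astype(int);u-=40;v-=50
print("origin",u,v)
a=cv2.resize(c["frame"][v:v+80,u:u+80],(400,400),interpolation=cv2.INTER_CUBIC)
p=proj(c2,[563,-22,90])[0];u,v=p.astype(int);u-=35;v-=35
b=cv2.resize(c2["frame"][v:v+70,u:u+70],(400,400),interpolation=cv2.INTER_CUBIC)
cv2.imwrite("pics/w5.png",np.hstack([a,b]))
E
```

```text
20.0 [564.14 -22.7   81.58] [ 3.1413  0.0036 -0.2569] 35.85
force tool [-6.6  1.3 -2. ] torque [ 0.01 -1.2  -0.06] drive xy [551.31 121.74]
20.1 [564.08 -22.67  81.48] [ 3.1414  0.0038 -0.2569] 36.05
force tool [-6.4  0.4 -1.5] torque [ 0.03 -1.19  0.03] drive xy [551.24 121.75]
origin 213 196
```

View pics/w5.png

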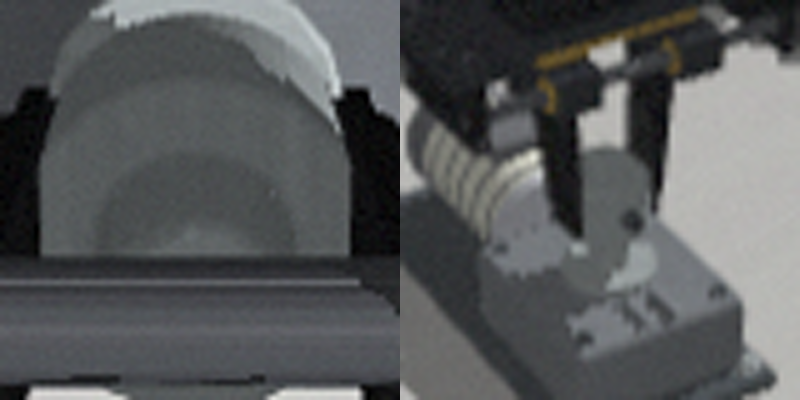

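Right picture: the collar is held above the boss with a gap, and its dark screw head at (632,220) faces the front ribs at (640,310). Left picture: the collar is seated between the pads with the shaft in its bore. The push is steady at about 6.5 N, so I'm handing in.

```bash
python3 -c "
from rig import sign_off
print(sign_off())"
```

```text
the job is handed in; nothing more can be done
None
```

I turned the shaft so its flat faces the front, then lowered the collar over it with the screw to the front. I handed in at about 20 s, still gripping the collar and pushing it gently towards the motor.

- **Shaft:** it started about 1.18 rad off. I gripped it across the flat (16 mm opening) and turned it. A close-up afterwards showed the flat edge within about 0.01 rad of the front.
- **Collar:** it went down freely, with less than 1 N of side force as the screw tip passed the shaft end. By pose its underside is about 77 mm above the table, so about 21 mm clear of the boss. The shaft end stands about 9 mm above the collar.
- **Push:** steady at about 6.5 N against the motor direction, with the wrist's twist about the vertical near zero. The grip is 35 N on the flats, and the opening stayed at 36 mm.
- **Bystanders:** I did not touch the ring, the beaker or the purple part.

Some checks disagreed or were weak:
- **Sideways axis:** camera estimates differed by about 3 mm. I settled it by closing the jaws lightly on the shaft, which gave 121.8 mm sideways along the drive's y.
- **Contact point:** contact came about 1 mm further towards the motor than I expected. I put this down to camera calibration error in where the collar sat in the grip.
- **Shaft end standing out:** I know this from the arm's height only. The final wrist picture shows it poorly, because the gripper bar hides part of it.

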